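Lock the axle of the robot-car wheel stand

TASK

Lock the wheel stand so that the wheel cannot turn: with the fingertips push the post on the wooden disc round until the disc's slot faces the steel bar, then push the bar's tab until the bar has gone fully home into the slot, its tab up against the two stop posts. Only push: do not lift the bar out of its channel, and leave the loose screwdriver, spare wheel and gearmotor where they lie. Finish with the hand clear.

Things in the scene. Friction and masses are not known exactly. Their poses are not given: they have to be found in the camera images.
- stand: Fixed stand, black base plate 12 mm thick, 170 mm square under the disc, with an 80 mm wide arm to y = -195 mm under the bar's channel. Origin on the table straight below the disc's axis, z up. The channel lies along the stand's own y axis, on the -y side: the bar is pushed in the stand's +y direction, towards the axis. Place and yaw vary.
- disc (a joint): Turn of the plywood disc about its upright axis, rad, counter-clockwise from above positive, no end stops (2 pi is one turn). 0 or 2 pi: slot facing the bar (stand's -y), post opposite (+y). Friction about 0.06 N m: it stays where left. Disc: radius 75 mm, z = 14 to 24 mm. A yellow and black car wheel, 66 mm diameter, nut top at z = 64 mm, is fixed on its middle and turns with it.
- slot (a point): Middle of the slot's mouth at the disc's rim, 75 mm from the axis, z = 24 mm (disc's top face); turns with the disc. The only slot: 16 mm wide, from the rim inwards to 50 mm from the axis.
- gate (a point): Fixed point of the stand, 75 mm from the axis on the channel's centre line, z = 24 mm: where the slot's mouth lies when lined up with the bar.
- post (a point): Centre of the top of the aluminium finger post on the disc: upright cylinder 20 mm in diameter, from z = 24 to 60 mm, 62 mm from the axis, diametrically opposite the slot. Pushing it sideways turns the disc.
- bar: Steel bar, loose in the open channel, 12 x 12 mm, 100 mm long along its y axis (parallel to the stand's y), about 0.16 kg. Origin: centre of its underside, at z = 12 mm. Nose: 90 degree wedge, tip 50 mm from the origin at +y; it centres an error of a few mm itself, but the disc's rim blocks it elsewhere. Origin starts 131 to 143 mm from the axis; 103 mm when fully home.
- tab (a point): Centre of the outer (-y) face of the upright tab on the bar's outer end, 50 mm from the bar's origin, z = 34 mm. Tab: 34 mm wide, 8 mm thick, z = 24 to 46 mm. Push here in the stand's +y direction.
- stops (a point): Fixed point midway between the two aluminium stop posts, on their outer faces, 145 mm from the axis, z = 34 mm; the tab's inner face meets them when home. Each post is 11 mm wide and 12 mm thick, 14 mm apart, top at z = 46 mm. From them the channel's two rails run inwards to 84 mm from the axis, 14 mm apart, tops at z = 22 mm.
- screwdriver: Loose screwdriver with red handle, lying on the table beside the stand; not to be moved. Origin on the table under it; handle to its -x.
- spare_wheel: Loose spare car wheel lying flat on the table, 66 mm diameter, 26 mm high, origin centre of underside; not to be moved.
- gearmotor: Loose small yellow gearmotor on the table, about 90 x 37 x 19 mm, origin centre of underside; not to be moved.
There are look-alikes about, which are no part of the job. Several things have the shape of the bar; the one meant has the colours described above.

How it is judged:
By the outcome, as a careful person would: the job done as asked, in the order asked, and still so for the second after the job is handed in, with the robot touching nothing.
It also fails if it takes over 64 s, if anything falls off the work surface, if the arm or the gripper's body presses on something with over 40 N, if the wrist force passes 120 N, or if a joint passes its speed limit or range.

ROBOT

A 6-joint arm with a two-finger parallel gripper is mounted at the origin on the work surface. World frame = base frame: x ahead of the robot, y to its left, z up, the work surface at z = 0. Lengths are in m, angles in rad, forces in N, time in s.
With the tool pointing down it reaches from about 0.375 to 0.9 m from the base axis. Payload 3.1 kg.
Tool frame: the origin (TCP) lies between the finger pads; the fingertips stand 19 mm ahead of it and the grasp point (between the pads) is the TCP; z points along the fingers, y is the line along which they close (so a half turn about z gives the same grasp; the last joint's range is limited). The gripper opens to 85 mm and grips with 20 to 120 N. Pads are 22 mm wide; open, the fingers measure 114 mm over their backs; the gripper's body (76 mm by 85 mm) begins 54 mm behind the grasp point. The pads swing forward as they close: fully open they stand 13 mm farther back than shut.
Start: joints at [-1.292, 0.527, 1.433, -0, 1.181, -0.178], TCP at [0.276, -0.561, 0.25] pointing down, gripper open.
Joint ranges: [-3.08, 3.08], [-0.75, 2.2], [0.22, 2.44], [-1.43, 4.57], [0, 2.65], [-2.85, 2.85]. Speed limits (rad/s): [2.79, 2.79, 3.14, 3.14, 3.14, 3.14].

INTERFACE

Orientations are given as a 3x3 rotation matrix whose columns are the frame's x, y, z axes.
In Python, from rig import observe, imaging, bot gives the robot as it stands. The module is installed in compiled form; this text tells all that it offers.
- The arm moves only by the tool servo_tool, never from a script. Its argument "increments" is a list that holds one entry, the list of rows, each a list of 5 numbers: the shift along the world's x, y, z in mm, then the turn about the world's z in degrees, then the closure, from -1 (fully open) to 1 (shut). In form: [[[tx, ty, tz, spin, gripper], ...]]. A call has exactly 5 rows; each row is the pose to reach, as a shift and turn from the pose commanded when the call began; what a row does not reach only later rows make up. A row lasts 1/8 s, in which the tool goes at most 62.5 mm and 10.7 degrees, less where a joint would pass 70% of its speed; a pose out of reach is approached as far as the arm can. A call with a gripper value outside its range is refused whole. The fingers move at their own pace and stop on an object; the grip force is fixed at half the most. Time passes only in rows, so rows that repeat a pose let the fingers close, or fill a call up. It gives the time, the measured TCP pose, the force, the opening and the grip force at its end, in the units of the state.
- observe(): the state, without advancing time (a new reading comes with each control period).
- imaging.camera(name): name is "scene" or "top" or "wrist"; returns a dict with "pixels" (420x560x3 uint8, red, green, blue), "range_z" (420x560 float32, m along the optical axis (not along the pixel's ray), 0 where there is no reading), "K" (3x3 intrinsics, pixels), "distortion" ([k1, k2, p1, p2, k3] as OpenCV has them; the pictures are not rectified), "R" (3x3) and "t" (3): a world point X has camera coordinates R X + t; the wrist camera has in their place "tool_from_camera" (4x4, takes a point from camera to tool coordinates, whose origin is the TCP and whose axes are the flange's). Camera axes: x right, y down, z forward; pixel columns grow to the right and rows downward; lengths in m; the calibration is good to about 2 mm. A picture is of the moment at which its call begins: read the wrist's pose just before it.
- bot.finish_job(): hands the job in; it is judged then, once.
The state is a dict: "clock": time; "q": joint angles; "joint_vel": joint speeds; "tau": joint torques, N m; "eef_pos": TCP position; "ee_rot": TCP orientation; "contact_force": force on the tool from outside, world axes, zero at the start; "wrist_torque": the same for the moment, N m; "width": opening from 0.0 (shut) to 1.0 (fully open); "finger_force": force on a finger pad.
Only numpy, scipy, OpenCV 4.12 (cv2) and the standard library are available. Lean on these libraries where they do the work, as an engineer would, in place of code of your own. Each camera call takes 0.05 s, during which the arm holds its last target. There are 200 camera calls.

## Working session

There is one attempt and no reset: what is moved stays moved. The work goes in short steps, Python scripts to look and compute and a tool call to move; the robot and the scene stay as the last step left them, time stands still between calls to the robot, and variables do not carry over. Pictures are saved under pics/ and viewed, at most 10 in all, crops included, and the job is handed in when it is done.

Besides the shell and the picture viewer there is one more tool, called after "Request:" as name(argument=value, ...), one argument or row to a line, values as JSON. servo_tool: Moves the arm, as the interface text tells. Its arguments: {"type":"object","properties":{"increments":{"type":"array"}},"required":["increments"]}

```bash
mkdir -p pics
python3 - <<'E'
from rig import observe, imaging
import cv2,numpy as np
for n in("top","scene"):
    c=imaging.camera(n);np.savez(n+"0.npz",**c);cv2.imwrite(f"pics/{n}0.png",c["pixels"][...,::-1])
    print(n,c["K"].tolist(),c["distortion"],np.round(c["R"],3).tolist(),c["t"],(c["range_z"]>0).mean())
s=observe();print(s["clock"],s["eef_pos"],np.round(s["ee_rot"],3).tolist())
E
```

```text
top [[417.0490657183392, 0.0, 276.68164921407526], [0.0, 417.0490657183392, 213.68814715442187], [0.0, 0.0, 1.0]] [0.0428506 0.        0.        0.        0.       ] [[-0.023, -0.999, 0.046], [-0.994, 0.018, -0.106], [0.105, -0.048, -0.993]] [0.00419888 0.56984286 0.79814523] 0.9960544217687075
scene [[536.5968187203204, 0.0, 286.63503278101007], [0.0, 536.5968187203204, 220.31320480849317], [0.0, 0.0, 1.0]] [-0.02604516  0.          0.          0.          0.        ] [[-0.077, 0.997, 0.013], [0.761, 0.067, -0.645], [-0.644, -0.04, -0.764]] [ 0.01081787 -0.37085753  1.56379316] 0.9960756802721088
0.1 [ 0.27554154 -0.56030929  0.24943793] [[0.897, 0.441, -0.001], [0.441, -0.897, 0.002], [0.0, -0.002, -1.0]]
```

View pics/top0.png

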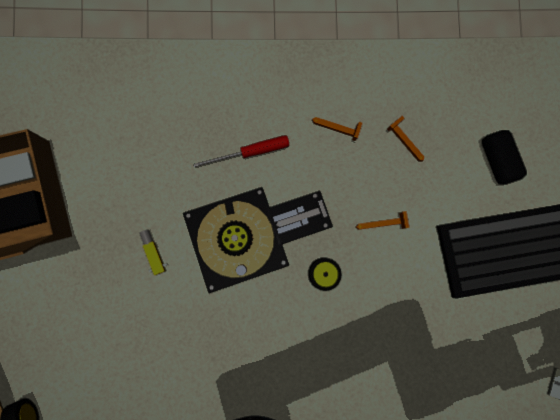

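View pics/scene0.png

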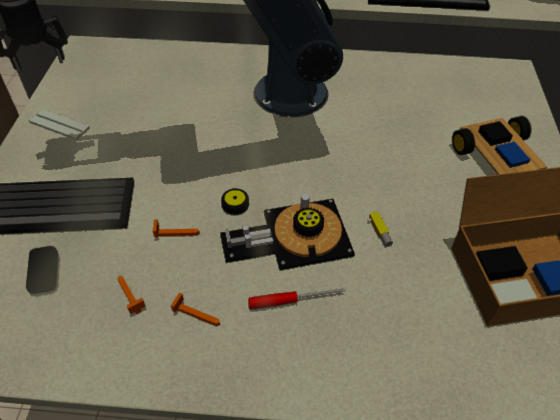

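The top view shows the stand's disc at about (236,240), post (241,270), slot (229,206), and the steel bar in the channel at about (300,217) with its tab at (322,210). The bar look-alikes are the orange ones at (337,128), (407,139) and (383,221). Only the grey one at (300,217) is steel and lies in the channel. I'll confirm it in an enlarged crop.

```bash
cat > h.py <<'E'
import numpy as np,cv2
def rays(c,uv,z):
    "pixels -> world points on plane z"
    n=cv2.undistortPoints(np.float64(uv).reshape(-1,1,2),c["K"],c["distortion"]).reshape(-1,2)
    d=np.c_[n,np.ones(len(n))]@c["R"]; o=-c["R"].T@c["t"]
    return o+d*((z-o[2])/d[:,2])[:,None]
def proj(c,X):
    return cv2.projectPoints(np.float64(X).reshape(-1,1,3),cv2.Rodrigues(c["R"])[0],c["t"],c["K"],c["distortion"])[0].reshape(-1,2)
E
python3 - <<'E'
from h import *
c=dict(np.load("top0.npz"));p=c["pixels"]
crop=p[180:300,175:340,::-1]
cv2.imwrite("pics/crop1.png",cv2.resize(crop,None,fx=4.8,fy=4.8,interpolation=cv2.INTER_CUBIC))
hsv=cv2.cvtColor(p,cv2.COLOR_RGB2HSV)
m=cv2.inRange(hsv,(8,60,90),(26,190,255));m[:180]=0;m[300:]=0;m[:,:175]=0;m[:,290:]=0
cs=max(cv2.findContours(m,0,2)[0],key=cv2.contourArea)
h=cv2.convexHull(cs)[:,0]
W=rays(c,h,.024)[:,:2]
A=np.c_[2*W,np.ones(len(W))];s=np.linalg.lstsq(A,(W**2).sum(1),rcond=None)[0]
print("disc",s[:2],np.sqrt(s[2]+s[:2]@s[:2]),len(W))
E
```

```text
disc [0.52313436 0.07562074] 0.07428408662897562 34
```

View pics/crop1.png

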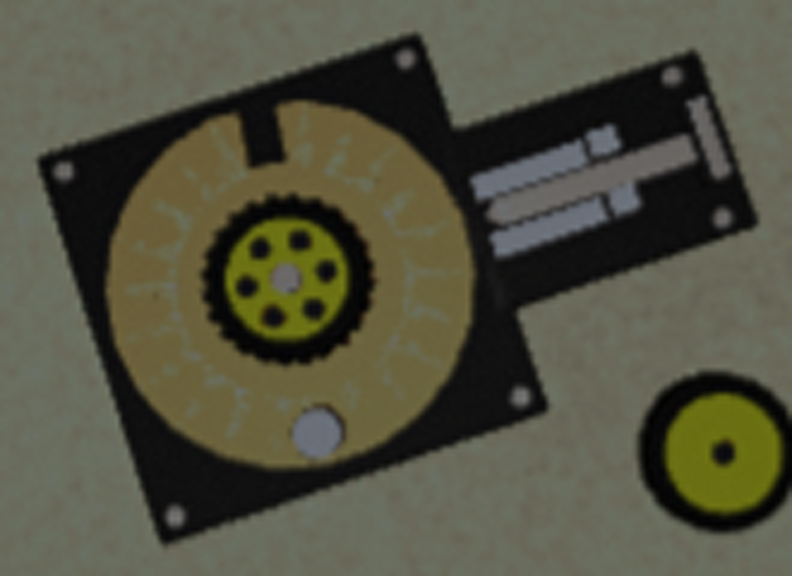

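The crop shows the grey bar in the channel (590,180) with its tab at (708,137). The slot is at (262,135) and the post top at (318,434). The spare wheel is at (722,452), south-east of the arm.

Run:
```python
from h import *
c=dict(np.load("top0.npz"))
f=lambda L,z:rays(c,np.array(L)/4.8+[175,180]-.5+.5/4.8,z)[:,:2]
pl=f([(40,157),(418,35),(548,408),(163,543)],.012)
print("plate centre",pl.mean(0),"sides",np.linalg.norm(pl-np.roll(pl,-1,0),axis=1))
e=(pl[1]-pl[0])+(pl[2]-pl[3]);print("dir -y ang",np.degrees(np.arctan2(e[1],e[0])))
e=(pl[0]-pl[3])+(pl[1]-pl[2]);print("perp ang",np.degrees(np.arctan2(e[1],e[0])))
ctr=np.mean([pl.mean(0),[.5231,.0756]],0)
for n,q,z in[("nut",(285,278),.064),("post",(318,434),.060),("slotmouth",(257,110),.024),("tabtop",(711,137),.046),("nose",(487,212),.024),("tabA",(697,97),.046),("tabB",(724,177),.046),("spare",(722,452),.02)]:
    w=f([q],z)[0];d=w-ctr;print(n,w.round(4),np.linalg.norm(d).round(4),np.degrees(np.arctan2(d[1],d[0])).round(1))
```

```text
plate centre [0.52284765 0.07501927] sides [0.16628287 0.16670356 0.16780035 0.16801599]
dir -y ang -72.51090010794236
perp ang 17.651126896264124
nut [0.5226 0.0757] 0.0005 139.2
post [0.4615 0.0637] 0.0625 -169.3
slotmouth [0.5946 0.0886] 0.0729 10.5
tabtop [ 0.5774 -0.0973] 0.181 -72.5
nose [ 0.5503 -0.0061] 0.0858 -71.5
tabA [ 0.594  -0.0921] 0.1819 -67.0
tabB [ 0.5609 -0.1021] 0.1814 -77.9
spare [ 0.4491 -0.1014] 0.1916 -112.7
```

The stand is at C = (0.523, 0.0755) with its channel (-y) pointing along -72.5°. The post is at -169.5°, so the disc must turn about 83° clockwise. I'll approach the post with closed fingers, from its -y side.

Request:
servo_tool(
  increments=[
    [[12,40,0,10.6,1],[24,80,0,21.2,1],[37,120,0,31.8,1],[50,160,0,42.4,1],[62,200,0,53,1]],
  ],
)

```text
clock: 0.72
eef_pos: [0.3379, -0.3593, 0.25]
ee_rot: [[0.182, 0.983, -0.0], [0.983, -0.182, 0.001], [0.001, -0.0, -1.0]]
contact_force: [-0.1, -0.5, -0.0]
width: 0.001
finger_force: 0.0
```

Request:
servo_tool(
  increments=[
    [[12,40,0,10.6,1],[24,80,0,21.2,1],[37,120,0,31.8,1],[50,160,0,42.4,1],[62,200,0,53,1]],
  ],
)

```text
clock: 1.35
eef_pos: [0.3998, -0.1595, 0.2502]
ee_rot: [[-0.676, 0.737, -0.0], [0.737, 0.676, 0.0], [0.0, 0.0, -1.0]]
contact_force: [0.3, -0.1, 0.2]
width: 0.005
finger_force: 0.0
```

Request:
servo_tool(
  increments=[
    [[14,38,0,10.6,1],[28,76,0,21.2,1],[42,114,0,31.8,1],[56,152,0,42.4,1],[68,190,0,53,1]],
  ],
)

```text
clock: 1.98
eef_pos: [0.4679, 0.0305, 0.2501]
ee_rot: [[-0.995, -0.096, -0.0], [-0.096, 0.995, 0.0], [0.0, 0.0, -1.0]]
contact_force: [0.5, -0.4, 0.1]
width: 0.0
finger_force: 0.0
```

Request:
servo_tool(
  increments=[
    [[0,0,-40,5,1],[0,0,-80,5,1],[0,0,-120,5,1],[0,0,-120,5,1],[0,0,-120,5,1]],
  ],
)

```text
clock: 2.6
eef_pos: [0.4683, 0.029, 0.1311]
ee_rot: [[-0.984, -0.177, 0.001], [-0.177, 0.984, -0.0], [-0.001, -0.0, -1.0]]
contact_force: [0.2, -0.4, 0.1]
width: 0.001
finger_force: 0.0
```

Run:
```python
from rig import observe, imaging
import cv2,numpy as np
s=observe();c=imaging.camera("scene");w=imaging.camera("wrist")
np.savez("w1.npz",**w)
a=cv2.resize(c["pixels"][160:290,200:370],(510,390),interpolation=cv2.INTER_CUBIC)
b=cv2.resize(w["pixels"],(280,210))
o=np.zeros((390,790,3),np.uint8);o[:,:510]=a;o[:210,510:]=b
cv2.imwrite("pics/p1.png",o[...,::-1])
y=s["ee_rot"][:,1];print(s["clock"],s["eef_pos"],np.degrees(np.arctan2(y[1],y[0])),s["width"],s["contact_force"],s["q"])
print(w["tool_from_camera"].round(3).tolist())
```

```text
2.6 [0.46827527 0.02899587 0.13105326] 100.16738087728245 0.0014759169464934009 [ 0.17171633 -0.39984966  0.06047035] [-1.77019170e-01  5.23689862e-01  1.92738915e+00  2.38240799e-05
  6.89504728e-01 -1.92528830e+00]
[[-0.0, -0.955, -0.297, 0.077], [1.0, -0.0, -0.001, -0.001], [0.001, -0.297, 0.955, -0.124], [0.0, 0.0, 0.0, 1.0]]
```

View pics/p1.png

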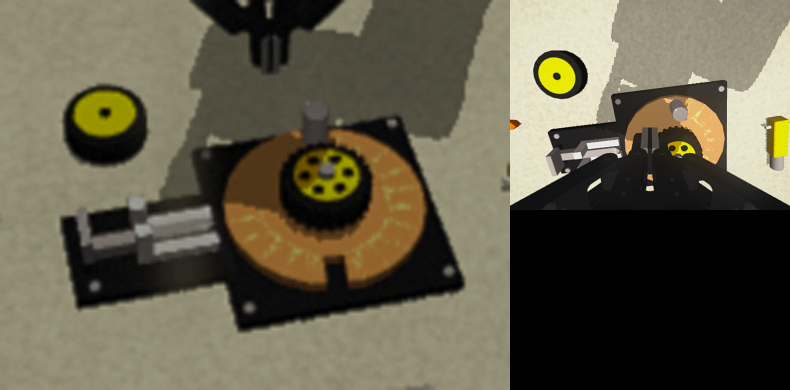

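The hand is at the post's near side, with fingertips (268,65) clear of the post (316,110) in the crop. Next I'll lower it and compute the arc.

Request:
servo_tool(
  increments=[
    [[0,0,-25,0,1],[0,0,-50,0,1],[0,0,-77,0,1],[0,0,-77,0,1],[0,0,-77,0,1]],
  ],
)

```text
clock: 3.32
eef_pos: [0.4687, 0.029, 0.0546]
ee_rot: [[-0.984, -0.177, 0.002], [-0.177, 0.984, -0.0], [-0.002, -0.001, -1.0]]
contact_force: [-1.0, -0.4, -0.1]
width: -0.003
finger_force: 0.0
```

Run:
```python
import numpy as np
C=np.array([523,75.5]);p0=np.array([468,29.5])
def P(rot,d):
    f=np.radians(-169.5-rot);return C+62*np.array([np.cos(f),np.sin(f)])+d*np.array([-np.sin(f),np.cos(f)])
prev=p0
rots=[(0,32),(0,28),(0,24),(0,20),(4,20)]+[(r,20) for r in (9,14,19,24,29, 34,39,44,49,54, 59,64,69,74,76)]
for i in range(0,20,5):
    print([ (P(*x)-prev).round(1).tolist()+[-(x[0]-(rots[i-1][0] if i else 0))] for x in rots[i:i+5]]);prev=P(*rots[i+4])
```

```text
[[-0.1, 3.2, 0], [-0.9, 7.2, 0], [-1.6, 11.1, 0], [-2.3, 15.0, 0], [-4.3, 19.1, -4]]
[[-2.1, 5.3, -5], [-3.8, 10.7, -10], [-4.9, 16.3, -15], [-5.6, 21.9, -20], [-5.8, 27.6, -25]]
[[0.3, 5.7, -5], [1.1, 11.3, -10], [2.4, 16.8, -15], [4.2, 22.2, -20], [6.4, 27.5, -25]]
[[2.7, 5.0, -5], [5.8, 9.8, -10], [9.3, 14.2, -15], [13.2, 18.4, -20], [14.8, 20.0, -22]]
```

Request:
servo_tool(
  increments=[
    [[0,3,0,0,1],[-1,7,0,0,1],[-1.5,11,0,0,1],[-2.5,15,0,0,1],[-4.5,19,0,-4,1]],
  ],
)

```text
clock: 3.95
eef_pos: [0.4632, 0.0483, 0.0534]
ee_rot: [[-0.994, -0.106, 0.0], [-0.106, 0.994, -0.0], [-0.0, -0.0, -1.0]]
contact_force: [-0.5, -0.4, -0.1]
width: -0.003
finger_force: 0.5
```

Request:
servo_tool(
  increments=[
    [[-2,5,0,-5,1],[-4,10.5,0,-10,1],[-5,16,0,-15,1],[-5.5,22,0,-20,1],[-6,27.5,0,-25,1]],
  ],
)

```text
clock: 4.58
eef_pos: [0.4569, 0.0759, 0.0533]
ee_rot: [[-0.946, 0.325, -0.0], [0.325, 0.946, -0.0], [0.0, -0.0, -1.0]]
contact_force: [-0.4, -0.8, 1.5]
width: -0.002
finger_force: 0.5
```

Request:
servo_tool(
  increments=[
    [[0.5,5.5,0,-5,1],[1,11.5,0,-10,1],[2.5,17,0,-15,1],[4,22,0,-20,1],[6.5,27.5,0,-25,1]],
  ],
)

```text
clock: 5.2
eef_pos: [0.4628, 0.1035, 0.0532]
ee_rot: [[-0.72, 0.694, -0.002], [0.694, 0.72, -0.0], [0.001, -0.001, -1.0]]
contact_force: [-0.9, -0.2, 1.5]
width: 0.005
finger_force: 0.6
```

Request:
servo_tool(
  increments=[
    [[2.5,5,0,-5,1],[6,10,0,-10,1],[9.5,14,0,-15,1],[13,18.5,0,-20,1],[15,20,0,-22,1]],
  ],
)

```text
clock: 5.82
eef_pos: [0.4777, 0.1236, 0.0531]
ee_rot: [[-0.409, 0.913, -0.002], [0.913, 0.409, -0.0], [0.001, -0.002, -1.0]]
contact_force: [-1.6, 0.3, -0.8]
width: 0.0
finger_force: 0.5
```

```bash
cat > look.py <<'E'
import sys
from rig import observe, imaging
from h import *
n=sys.argv[1];s=observe();c=imaging.camera("top");d=imaging.camera("scene")
np.savez(n+"t.npz",**c);np.savez(n+"s.npz",**d)
a=cv2.resize(c["pixels"][180:300,175:340],(792,576),interpolation=cv2.INTER_CUBIC)
b=cv2.resize(d["pixels"][180:280,215:375],(792,495),interpolation=cv2.INTER_CUBIC)
cv2.imwrite(f"pics/{n}t.png",a[...,::-1]);cv2.imwrite(f"pics/{n}s.png",b[...,::-1])
y=s["ee_rot"][:,1];print(s["clock"],s["eef_pos"],np.degrees(np.arctan2(y[1],y[0])),s["contact_force"])
E
python3 look.py a
```

```text
5.825 [0.47772698 0.12358323 0.05309057] 24.11935011937632 [-1.63998945  0.29283274 -0.81576421]
```

View pics/as.png

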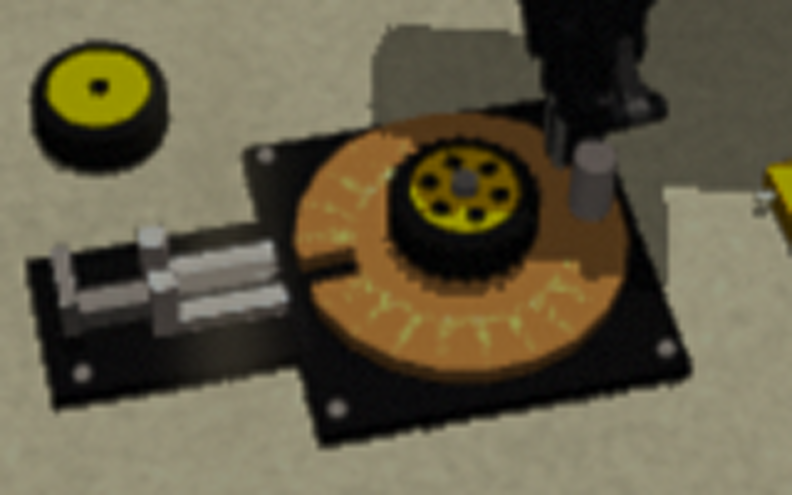

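The scene crop shows the slot at (306,272)–(355,266), nearly in line with the channel, and the post top at (594,152). I'll measure the remaining angle.

```bash
cat > ang.py <<'E'
import sys
from h import *
c=dict(np.load(sys.argv[1]+"s.npz"))
f=lambda L,z:rays(c,np.array(L)/4.95+[215,180]-.5+.5/4.95,z)[:,:2]
p=c["pixels"];hsv=cv2.cvtColor(p,cv2.COLOR_RGB2HSV)
# slot: dark pixels (z~24 outline) in the disc's annulus 52..73 mm, by polar sampling on the plane z=24
C=np.array([.523,.0755])
for nm,q,z in [("nut",(464,180),.064)]: print(nm,f([q],z)[0])
off=f([(464,180)],.064)[0]-C
C=C+off
for r in (.058,.062,.066,.070):
    a=np.radians(np.arange(-100,-45,.25))
    uv=proj(c,np.c_[C[0]+r*np.cos(a),C[1]+r*np.sin(a),0*a+.024]).astype(np.float32)
    v=cv2.remap(p.astype(np.float32).mean(2),uv[None,:,0].copy(),uv[None,:,1].copy(),1)[0]
    g=np.degrees(a);w=v<(v.min()+np.median(v))/2
    print(r,g[w].min(),g[w].max(),"mid",(g[w].min()+g[w].max())/2,"width mm",r*1e3*np.ptp(a[w]))
for nm,q in [("post",(594,152))]:
    d=f([q],.060)[0]-C;print(nm,np.linalg.norm(d),np.degrees(np.arctan2(d[1],d[0]))-180)
E
python3 ang.py a
```

```text
nut [0.5221165  0.07660802]
0.058 -76.25 -62.0 mid -69.125 width mm 14.425146267733137
0.062 -76.0 -62.50000000000001 mid -69.25 width mm 14.608405839192539
0.066 -75.25 -63.0 mid -69.125 width mm 14.110987002374156
0.07 -74.75 -63.0 mid -68.875 width mm 14.355333097653368
post 0.06262764336786263 -66.3158514648724
```

Request:
servo_tool(
  increments=[
    [[1,0.6,0,-1,1],[2.2,1.1,0,-2,1],[3.4,1.5,0,-3,1],[3.4,1.5,0,-3,1],[3.4,1.5,0,-3,1]],
  ],
)

```text
clock: 6.55
eef_pos: [0.4823, 0.1246, 0.0533]
ee_rot: [[-0.361, 0.933, 0.0], [0.933, 0.361, -0.0], [-0.0, 0.0, -1.0]]
contact_force: [-1.8, -0.6, -0.1]
width: 0.003
finger_force: 0.3
```

```bash
python3 look.py b; python3 ang.py b
```

```text
6.55 [0.48230539 0.12457453 0.05334873] 21.172033394810395 [-1.8482666  -0.57163598 -0.07380088]
nut [0.5221165  0.07660802]
0.058 -79.75 -66.0 mid -72.875 width mm 13.919000784654775
0.062 -80.0 -66.75 mid -73.375 width mm 14.33787980513342
0.066 -79.5 -66.75 mid -73.125 width mm 14.686945655532293
0.07 -78.75 -67.25 mid -73.0 width mm 14.049900478554349
post 0.06262764336786263 -66.3158514648724
```

View pics/bt.png

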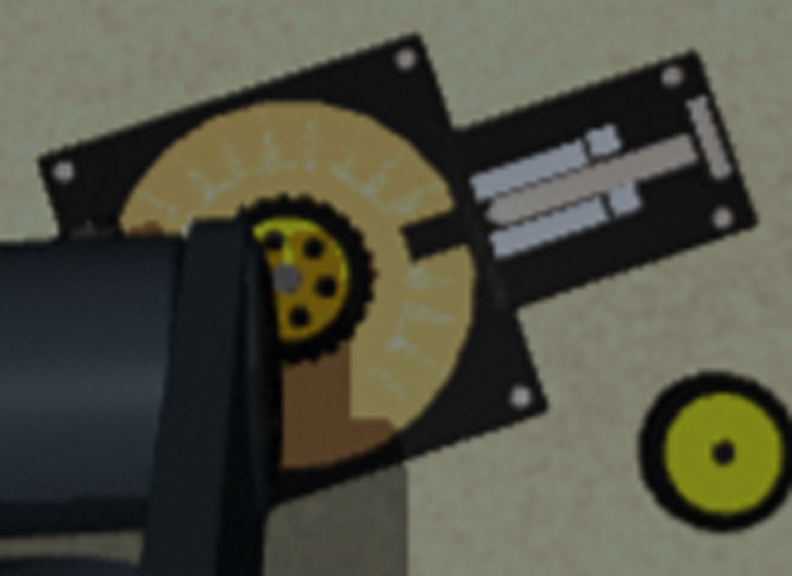

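The top view shows the slot at (408–465, 242–225), close to the bar's line (nose at (487,212)). I'll check the angle numerically in the top view, which looks at the slot from almost straight above.

```bash
cat > angt.py <<'E'
import sys
from h import *
c=dict(np.load(sys.argv[1]+"t.npz"));p=c["pixels"].astype(np.float32).mean(2)
C=np.array([.5231,.0756])
def prof(r,z,lo,hi):
    a=np.radians(np.arange(lo,hi,.25))
    uv=proj(c,np.c_[C[0]+r*np.cos(a),C[1]+r*np.sin(a),0*a+z]).astype(np.float32)
    return np.degrees(a),cv2.remap(p,uv[None,:,0].copy(),uv[None,:,1].copy(),1)[0]
for r in (.056,.06,.064,.068):
    g,v=prof(r,.024,-95,-50);w=v<(v.min()+np.median(v))/2
    print("slot",r,g[w].min(),g[w].max(),(g[w].min()+g[w].max())/2,np.radians(np.ptp(g[w]))*r*1e3)
for r in (.155,.16,.165):
    g,v=prof(r,.024,-78,-67);w=v>(v.min()+v.max())/2
    print("bar",r,g[w].min(),g[w].max(),(g[w].min()+g[w].max())/2,np.radians(np.ptp(g[w]))*r*1e3)
E
python3 angt.py b
```

```text
slot 0.056 -81.0 -65.25 -73.125 15.393804002589986
slot 0.06 -80.25 -65.75 -73.0 15.184364492350667
slot 0.064 -80.0 -66.25 -73.125 15.3588974175501
slot 0.068 -79.25 -66.5 -72.875 15.132004614790839
bar 0.155 -74.75 -70.5 -72.625 11.497356447512647
bar 0.16 -74.75 -70.5 -72.625 11.868238913561441
bar 0.165 -74.5 -70.5 -72.5 11.519173063162574
```

Slot is at -73.0° and the bar at -72.55°, within about 0.6 mm, so it is lined up. Next I'll back off, lift, and go round behind the tab.

Request:
servo_tool(
  increments=[
    [[-7,-2.5,0,0,1],[-14,-5,0,0,1],[-14,-5,30,0,1],[-14,-5,75,0,1],[-14,-5,120,0,1]],
  ],
)

```text
clock: 7.28
eef_pos: [0.4672, 0.1194, 0.1742]
ee_rot: [[-0.361, 0.933, -0.001], [0.933, 0.361, -0.0], [0.0, -0.001, -1.0]]
contact_force: [0.2, 0.9, 0.1]
width: -0.0
finger_force: 0.0
```

Request:
servo_tool(
  increments=[
    [[14,-28,0,10,1],[28,-56,0,20,1],[42,-84,0,30,1],[56,-112,0,40,1],[70,-140,0,50,1]],
  ],
)

```text
clock: 7.9
eef_pos: [0.5377, -0.0213, 0.1732]
ee_rot: [[-0.948, 0.317, -0.0], [0.317, 0.948, 0.0], [0.0, -0.0, -1.0]]
contact_force: [0.7, 0.1, -0.5]
width: 0.0
finger_force: 0.0
```

Request:
servo_tool(
  increments=[
    [[12,-28,0,10,1],[24,-56,0,20,1],[36,-84,0,30,1],[51,-113,0,36.3,1],[51,-113,0,36.3,1]],
  ],
)

```text
clock: 8.52
eef_pos: [0.5897, -0.1357, 0.1732]
ee_rot: [[-0.955, -0.297, 0.001], [-0.297, 0.955, -0.001], [-0.001, -0.001, -1.0]]
contact_force: [-0.5, 0.7, 0.2]
width: -0.003
finger_force: 0.0
```

```bash
python3 look.py c; python3 angt.py c;python3 - <<'E'
from rig import observe
import numpy as np
s=observe();C=np.array([.5231,.0756]);u=np.array([np.cos(np.radians(107.45)),np.sin(np.radians(107.45))])
d=s["eef_pos"][:2]-C;print("along",d@u,"lat",d@[u[1],-u[0]],"q",s["q"])
E
```

```text
8.525 [ 0.58973184 -0.13565277  0.17316902] 107.29829196299201 [-0.50374885  0.65584825  0.16703807]
slot 0.056 -80.75 -65.25 -73.0 15.14945790731078
slot 0.06 -80.25 -65.75 -73.0 15.184364492350667
slot 0.064 -80.0 -66.25 -73.125 15.3588974175501
slot 0.068 -79.25 -66.5 -72.875 15.132004614790839
bar 0.155 -74.0 -70.25 -72.125 10.144726277217039
bar 0.16 -74.75 -70.25 -72.5 12.566370614359172
bar 0.165 -74.75 -70.5 -72.625 12.239121379610237
along -0.21844483821325866 lat -0.0006943984826255977 q [-4.07829637e-01  5.93848685e-01  1.56040009e+00  4.17956854e-04
  9.89455331e-01 -2.28208086e+00]
```

Request:
servo_tool(
  increments=[
    [[0,0,-40,0,1],[0,0,-80,0,1],[0,0,-115,0,1],[0,0,-131,0,1],[0,0,-131,0,1]],
  ],
)

```text
clock: 9.25
eef_pos: [0.5881, -0.1323, 0.0416]
ee_rot: [[-0.954, -0.301, -0.002], [-0.301, 0.954, 0.001], [0.002, 0.002, -1.0]]
contact_force: [0.3, -0.5, 0.4]
width: -0.001
finger_force: 0.0
```

Request:
servo_tool(
  increments=[
    [[-1.5,5,0,0,1],[-3,10,0,0,1],[-4.5,14,0,0,1],[-5.5,18,0,0,1],[-6.5,21,0,0,1]],
  ],
)

```text
clock: 9.88
eef_pos: [0.5827, -0.1122, 0.0425]
ee_rot: [[-0.954, -0.3, 0.0], [-0.3, 0.954, -0.0], [-0.0, -0.0, -1.0]]
contact_force: [-0.4, -1.3, 0.8]
width: -0.002
finger_force: 0.9
```

Request:
servo_tool(
  increments=[
    [[-1,3,0,0,1],[-2,6,0,0,1],[-3,9,0,0,1],[-4,12,0,0,1],[-4.5,15,0,0,1]],
  ],
)

```text
clock: 10.5
eef_pos: [0.5781, -0.0972, 0.0423]
ee_rot: [[-0.954, -0.3, 0.0], [-0.3, 0.954, -0.0], [-0.0, -0.0, -1.0]]
contact_force: [0.3, -1.5, 1.4]
width: -0.0
finger_force: 0.9
```

```bash
python3 look.py d
```

```text
10.5 [ 0.57805636 -0.09724721  0.0423428 ] 107.47443485202517 [ 0.30877216 -1.54885182  1.42080597]
```

View pics/ds.png

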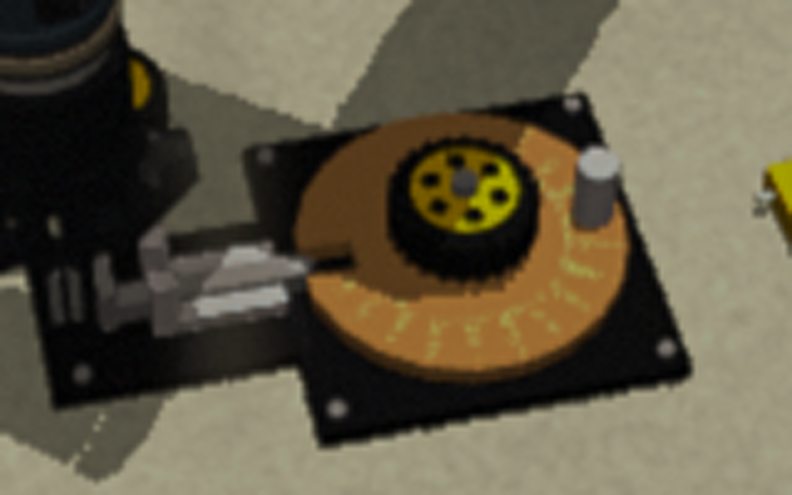

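The bar's nose (305,265) is just entering the slot's mouth, well aligned. I'll push on, slowing near the end.

Request:
servo_tool(
  increments=[
    [[-0.6,2,0,0,1],[-1.2,4,0,0,1],[-1.8,6,0,0,1],[-2.4,8,0,0,1],[-3,10,0,0,1]],
  ],
)

```text
clock: 11.22
eef_pos: [0.5749, -0.0871, 0.0422]
ee_rot: [[-0.954, -0.3, -0.0], [-0.3, 0.954, 0.0], [0.0, 0.0, -1.0]]
contact_force: [-0.1, -0.6, -0.3]
width: -0.002
finger_force: 0.4
```

Request:
servo_tool(
  increments=[
    [[-0.3,1,0,0,1],[-0.6,2,0,0,1],[-0.9,3,0,0,1],[-0.9,3,0,0,1],[-0.9,3,0,0,1]],
  ],
)

```text
clock: 11.85
eef_pos: [0.5741, -0.0842, 0.0423]
ee_rot: [[-0.954, -0.3, -0.0], [-0.3, 0.954, 0.0], [0.0, 0.0, -1.0]]
contact_force: [-0.6, 0.3, 0.2]
width: -0.001
finger_force: 0.0
```

Request:
servo_tool(
  increments=[
    [[-0.3,1,0,0,1],[-0.6,2,0,0,1],[-0.6,2,0,0,1],[-0.6,2,0,0,1],[-0.6,2,0,0,1]],
  ],
)

```text
clock: 12.48
eef_pos: [0.5736, -0.0824, 0.0423]
ee_rot: [[-0.954, -0.3, 0.0], [-0.3, 0.954, 0.0], [-0.0, 0.0, -1.0]]
contact_force: [0.4, -0.8, -0.2]
width: -0.002
finger_force: 0.2
```

```bash
python3 look.py e
```

```text
12.475 [ 0.5736305  -0.08236528  0.04230796] 107.46907429409357 [ 0.44798781 -0.77689644 -0.22993893]
```

View pics/es.png

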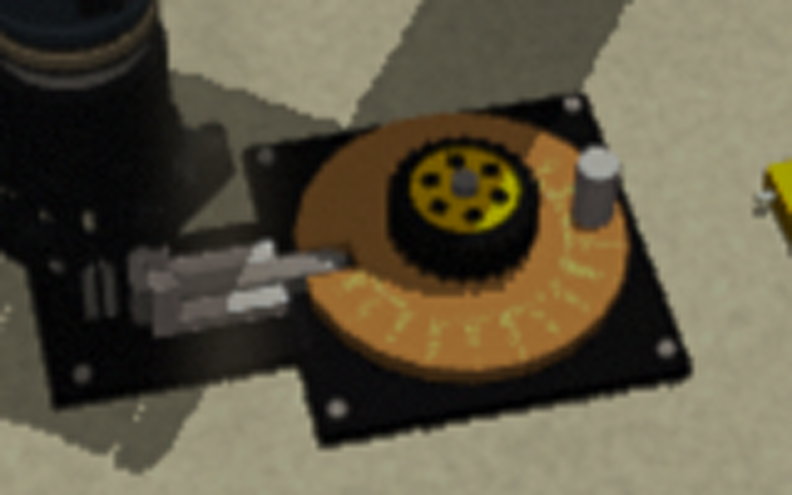

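The bar is well inside the slot (tip at about (345,260)). The tab (140,270) is close to the stops but not clearly touching, and the force is low, so I'll push on in 1 mm steps.

Request:
servo_tool(
  increments=[
    [[-0.3,1,0,0,1],[-0.6,2,0,0,1],[-0.6,2,0,0,1],[-0.6,2,0,0,1],[-0.6,2,0,0,1]],
  ],
)

```text
clock: 13.2
eef_pos: [0.5737, -0.0821, 0.0424]
ee_rot: [[-0.954, -0.301, 0.002], [-0.301, 0.954, -0.003], [-0.001, -0.003, -1.0]]
contact_force: [0.2, -7.1, -1.8]
width: 0.0
finger_force: 3.2
```

Request:
servo_tool(
  increments=[
    [[-0.3,1,0,0,1],[-0.6,2,0,0,1],[-0.6,2,0,0,1],[-0.6,2,0,0,1],[-0.6,2,0,0,1]],
  ],
)

```text
clock: 13.82
eef_pos: [0.5737, -0.082, 0.0425]
ee_rot: [[-0.953, -0.302, 0.003], [-0.302, 0.953, -0.005], [-0.001, -0.006, -1.0]]
contact_force: [-0.5, -11.9, -3.6]
width: -0.002
finger_force: 5.8
```

The hand has stopped and the force is rising, so the tab is up against the stops. Retreat, lift and check.

Request:
servo_tool(
  increments=[
    [[2.5,-8,0,0,1],[6,-20,0,0,1],[9,-30,0,0,1],[9,-30,40,0,1],[9,-30,90,0,1]],
  ],
)

```text
clock: 14.45
eef_pos: [0.5806, -0.1085, 0.132]
ee_rot: [[-0.954, -0.3, -0.003], [-0.3, 0.954, 0.002], [0.003, 0.003, -1.0]]
contact_force: [0.5, 0.1, 0.3]
width: -0.002
finger_force: 0.0
```

Request:
servo_tool(
  increments=[
    [[0,-30,40,0,1],[0,-60,80,0,1],[0,-100,80,0,1],[0,-140,80,0,1],[0,-180,80,0,1]],
  ],
)

```text
clock: 15.08
eef_pos: [0.5812, -0.2897, 0.2126]
ee_rot: [[-0.954, -0.3, 0.0], [-0.3, 0.954, 0.0], [-0.0, 0.0, -1.0]]
contact_force: [1.1, 0.7, -0.0]
width: 0.001
finger_force: 0.0
```

```bash
python3 look.py f
python3 - <<'E'
from h import *
p=dict(np.load("ft.npz"))["pixels"]
a=cv2.resize(p[180:300,175:340],(792,576),interpolation=cv2.INTER_CUBIC)
cv2.imwrite("pics/f2.png",cv2.convertScaleAbs(a,alpha=1.5)[...,::-1])
E
```

```text
15.075 [ 0.581215   -0.28966402  0.21257379] 107.4758581169536 [ 1.05404305  0.74100086 -0.0488513 ]
```

View pics/f2.png

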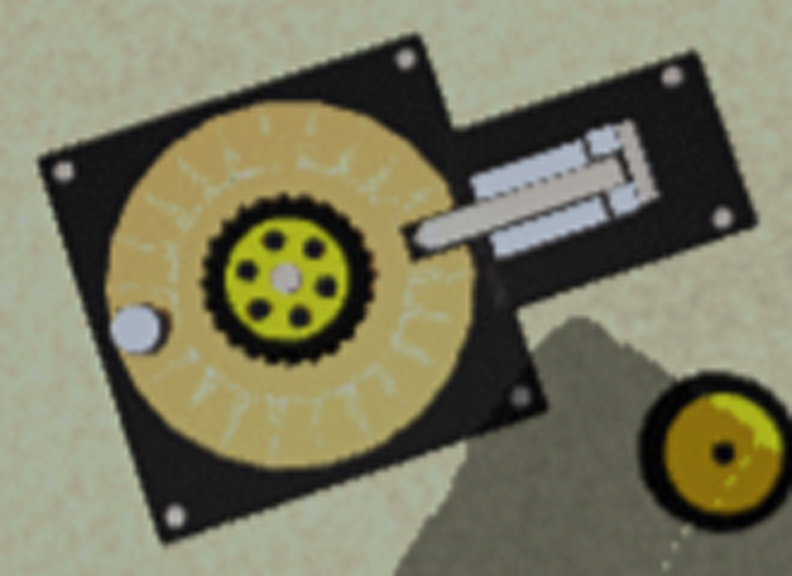

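The bar is fully in the slot (tip (415,238)), and the tab (638,160) is flush against both stop posts (605,137) and (625,200). The spare wheel hasn't moved and the hand is clear.

```bash
python3 -c "
from rig import bot
print(bot.finish_job())"
```

```text
the job is handed in; nothing more can be done
None
```

The wheel stand is locked: I turned the disc until its slot faced the bar, pushed the bar fully home with its tab against both stops, and handed the job in with the hand clear.

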